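Clear the carving bench into the sliding tool tray

TASK

Tidy the carving bench: take the mallet out of the tool tray's way and stand it upright, head down, in the middle of the cork pad on top of the bench riser. Pull the green tray most of the way out of its bay by its handle, put every small loose tool lying on the bench to the left and right of it (three to five in all) into it, low enough to pass under the riser's top board, then slide the loaded tray fully home again. Leave the pencil jar, the wooden bowl and the glue bottle where they stand.

Things in the scene. Friction and masses are not known exactly. Their poses are not given: they have to be found in the camera images.
- mouth (a point): Middle of the open front (mouth) of the bay under the riser, at bench height. x points into the bay (away from the robot), y left, z up. Bay: 340 wide, 70 high, back wall 203 behind the mouth. Two dark runners, 10 wide, 12 high, on the bench, 332 apart, guide the tray from 130 before the mouth to the back wall.
- riser: Fixed bench riser of light wood over the bay, turned by up to 0.08 rad. Origin and axes as the mouth. Top board 260 (x) x 380 (y) x 18 thick, front edge flush with the mouth, underside 70 and top surface 88 above the bench.
- tray: Loose green-sided tool tray, 0.5 kg, 200 (x) x 320 (y) outside, 45 high, walls and floor 6. Origin: centre of underside; x points into the bay. Glides easily on the bench (friction 0.3). Home, against the back wall: origin 103 inside the mouth (mouth x +0.10). Starts 0 to 45 mm out. Out means origin 10 mm or more before the mouth (x below -0.01); 160 mm of pull gives room.
- handle (a point): Top middle of the tray's pull bar, 70 mm above the bench, 142 mm in front of the tray's origin. The bar is dark wood, 12 thick (x), 102 long (y), 29 to 70 high, carried by two steel arms 92 apart (heights 29 to 43), with 36 free between bar and tray front. Axes as the tray.
- mallet: Carver's round mallet standing on its head on the bench in front of the tray, handle up, about 0.4 kg: dark wood head 58 to 64 in diameter, 78 high; light wood handle 24 in diameter, from 78 to 153 high. Origin: centre of the head's underside; z points up along the handle.
- pad: Thin square cork pad, 90 x 90 x 4 mm, fixed on top of the riser, left or right of the middle, its centre 50 mm behind the front edge. Origin: centre of its underside (on the riser's top, 88 above the bench).
- jar: Bystander: blue jar with pencils, 60 in diameter, 75 high (pencils to 150), loose on the riser's top on the other side from the pad. Origin: centre of its underside.
- bowl: Bystander: light wooden bowl, 90 in diameter, 45 high, on the bench to the left of the riser. Origin: centre of its underside.
- glue: Bystander: white glue bottle, 56 in diameter, 140 high, on the bench to the right of the riser. Origin: centre of its underside.
- chisel: Small palm chisel, may be absent: light wood handle 80 long, 26 x 26 in section, lying along x, then a brass ferrule and a flat steel blade 18 wide ending 85 mm from the origin on the +x side. Origin: under the middle of the handle, on the underside. About 80 g.
- gouge: Small palm gouge, may be absent: as the chisel but with a dark wood handle (80 x 26 x 26) and a channel-shaped blade ending 85 mm from the origin at +x. Origin: under the middle of the handle, on the underside.
- knife: Carving knife, may be absent: red handle 80 x 26 x 26 along x, thin pointed upright blade ending about 80 mm from the origin at +x. Origin: under the middle of the handle, on the underside.
- stone: Slip stone, may be absent: red-brown block 110 (x) x 28 (y) x 22 high, 160 g. Origin: centre of its underside.
- rule: Closed folding rule, may be absent: yellow block 120 (x) x 28 (y) x 24 high, 90 g. Origin: centre of its underside.
- plane: Small brass palm plane, may be absent: brass body 100 (x) x 28 (y) x 18 high, 200 g, with a dark wood wedge 20 wide (y), 34 long, centred 24 mm towards -x, up to 34 high. Origin: centre of its underside.

How it is judged (in metres and radians):
On the way, in this order (a step that is already met when the one before it is completed fails the run):
1. the tray is pulled out: its origin at least 10 mm in front of the bay's mouth (x of tray in the frame of mouth below -0.01 m), for 0.2 s.
2. with the tray still out, every small tool present lies in it (x of tray in the frame of mouth below -0.005 m and x of chisel in the frame of tray between -0.095 and 0.095 m and y of chisel in the frame of tray between -0.152 and 0.152 m and z of chisel in the frame of tray between 0 and 0.055 m and x of gouge in the frame of tray between -0.095 and 0.095 m and y of gouge in the frame of tray between -0.152 and 0.152 m and z of gouge in the frame of tray between 0 and 0.055 m and x of knife in the frame of tray between -0.095 and 0.095 m and y of knife in the frame of tray between -0.152 and 0.152 m and z of knife in the frame of tray between 0 and 0.055 m and x of stone in the frame of tray between -0.095 and 0.095 m and y of stone in the frame of tray between -0.152 and 0.152 m and z of stone in the frame of tray between 0 and 0.055 m and x of rule in the frame of tray between -0.095 and 0.095 m and y of rule in the frame of tray between -0.152 and 0.152 m and z of rule in the frame of tray between 0 and 0.055 m and x of plane in the frame of tray between -0.095 and 0.095 m and y of plane in the frame of tray between -0.152 and 0.152 m and z of plane in the frame of tray between 0 and 0.055 m), for 0.2 s.
3. the loaded tray is slid fully home under the riser, tools inside (x of tray in the frame of mouth above 0.092 m and angle between tray's own z axis and vertical below 0.06 rad and x of chisel in the frame of tray between -0.095 and 0.095 m and y of chisel in the frame of tray between -0.152 and 0.152 m and z of chisel in the frame of tray between 0 and 0.055 m and x of gouge in the frame of tray between -0.095 and 0.095 m and y of gouge in the frame of tray between -0.152 and 0.152 m and z of gouge in the frame of tray between 0 and 0.055 m and x of knife in the frame of tray between -0.095 and 0.095 m and y of knife in the frame of tray between -0.152 and 0.152 m and z of knife in the frame of tray between 0 and 0.055 m and x of stone in the frame of tray between -0.095 and 0.095 m and y of stone in the frame of tray between -0.152 and 0.152 m and z of stone in the frame of tray between 0 and 0.055 m and x of rule in the frame of tray between -0.095 and 0.095 m and y of rule in the frame of tray between -0.152 and 0.152 m and z of rule in the frame of tray between 0 and 0.055 m and x of plane in the frame of tray between -0.095 and 0.095 m and y of plane in the frame of tray between -0.152 and 0.152 m and z of plane in the frame of tray between 0 and 0.055 m), for 0.2 s.
At the end, for the whole second after the job is handed in: Tray flat and home (origin 92 mm or more inside the mouth); every tool present inside its walls, origin under 55 mm above the tray's underside; mallet upright (0.12 rad) on the cork pad, within 35 mm of its centre; all at rest (all of step 3 and horizontal distance between mallet and pad below 0.035 m and angle between mallet's own z axis and vertical below 0.12 rad and height (world z) of mallet between 0.085 and 0.1 m and linear speed of each of tray, mallet below 0.02 m/s and linear speed of each of chisel, gouge, knife, stone, rule, plane below 0.03 m/s); the robot touches nothing.
It fails at once if the pencil jar, bowl or glue bottle is pushed more than 40 mm or tipped over (distance of any of jar, bowl, glue from where it was at the start of the episode above 0.04 m or angle between any of jar, bowl, glue's own z axis and vertical above 0.5 rad).
Of chisel, gouge, knife, stone, rule, plane only 3 to 5 are there at a start; the rules pass over those that are not, and their reading is None.
At some moment in a run one of chisel, gouge, knife, stone, rule, plane may be knocked a few centimetres aside while the robot is not near it.
It also fails if it takes over 210 s, if anything falls off the work surface, if the arm or the gripper's body presses on something with over 40 N, if the wrist force passes 120 N, or if a joint passes its speed limit or range.

ROBOT

A 6-joint arm with a two-finger parallel gripper is mounted at the origin on the work surface. World frame = base frame: x ahead of the robot, y to its left, z up, the work surface at z = 0. Lengths are in mm, angles in rad, forces in N, time in s.
With the tool pointing down it reaches from about 275 to 750 mm from the base axis. Payload 10.2 kg.
Tool frame: the origin (TCP) lies between the finger pads; the fingertips stand 8 mm ahead of it and the grasp point (between the pads) lies 11 mm behind it; z points along the fingers, y is the line along which they close (so a half turn about z gives the same grasp; the last joint's range is limited). The gripper opens to 85 mm and grips with 20 to 120 N. Pads are 22 mm wide; open, the fingers measure 114 mm over their backs; the gripper's body (76 mm by 85 mm) begins 54 mm behind the grasp point. The pads swing forward as they close: fully open they stand 13 mm farther back than shut.
Start: joints at [0.966, 0.313, 1.498, -0, 1.331, -0.223], TCP at [195.623, 487.199, 239.294] pointing down, gripper open.
Joint ranges: [-2.94, 2.94], [-0.97, 2.17], [0.19, 2.56], [-1.23, 4.37], [0.02, 3.11], [-2.88, 2.88]. Speed limits (rad/s): [2.39, 2.39, 3.01, 3.14, 3.14, 3.14].

INTERFACE

Orientations are given as a unit quaternion [w, x, y, z].
In Python, from rig import * gives the robot as it stands.
- The arm moves only by the shell command python3 -m handwheel 'ROWS' [FORCE]. ROWS is JSON, a list that holds one entry, the list of rows, each a list of 7 numbers: the shift along the world's x, y, z in mm, then the turn, a rotation vector about the world's x, y, z in degrees, then the opening, from -1 (shut) to 1 (fully open). A call has 1 to 8 rows; each row shifts and turns the commanded pose from where the row before left it; what a row does not reach is not made up. A row lasts 1/8 s, in which the tool goes at most 62.5 mm and 10.7 degrees, less where a joint would pass 70% of its speed; a pose out of reach is approached as far as the arm can. A call is refused whole if a number of a shift passes 62.5 or a number of a turn 10.7, either way. A call with a gripper value outside its range is refused whole. The fingers move at their own pace and stop on an object; FORCE is the grip in N (left out, the last holds). Time passes only in rows, so rows that do not move let the fingers close. It gives the time, the measured TCP pose, the force, the opening and the grip force at its end, in the units of the state.
- sense(): the state, without advancing time (a new reading comes with each control period).
- capture(name): name is "side" or "top"; returns a dict with "image" (480x640x3 uint8, red, green, blue), "fx", "fy", "cx", "cy" (pixels), "dist_coeffs" ([k1, k2, p1, p2, k3] as OpenCV has them; the pictures are not rectified), "rvec" (rotation vector, rad) and "tvec" (3), from world to camera coordinates, as OpenCV has them. Camera axes: x right, y down, z forward; pixel columns grow to the right and rows downward; lengths in mm; the calibration is good to about 2 mm. A picture is of the moment at which its call begins. There is no depth.
- finish_job(): hands the job in; it is judged then, once.
The state is a dict: "time_s": time; "joints": joint angles; "dq": joint speeds; "tau": joint torques, N m; "eef_pos": TCP position; "ee_rot": TCP orientation; "force": force on the tool from outside, world axes, zero at the start; "wrist_torque": the same for the moment, N m; "grip_width": opening from 0.0 (shut) to 1.0 (fully open); "grip_force": force on a finger pad.
Only numpy, scipy, OpenCV 4.12 (cv2) and the standard library are available. Lean on these libraries where they do the work, as an engineer would, in place of code of your own. Each camera call takes 0.05 s, during which the arm holds its last target. There are 200 camera calls.

## Working session

There is one attempt and no reset: what is moved stays moved. The work goes in short steps, Python scripts to look and compute and a shell command to move; the robot and the scene stay as the last step left them, time stands still between calls to the robot, and variables do not carry over. Pictures are saved under pics/ and viewed, at most 17 in all, crops included, and the job is handed in when it is done.

```bash
ls; mkdir -p pics
python3 - <<'E'
from rig import *
import cv2
for n in ("top","side"):
    c=capture(n); cv2.imwrite(f"pics/{n}0.png",c["image"][:,:,::-1])
    print({k:v for k,v in c.items() if k!="image"})
print(sense())
E
```

```text
pics
{'fx': 439.241579682328, 'fy': 439.241579682328, 'cx': 328.1090095810146, 'cy': 240.82532284335863, 'dist_coeffs': array([-0.01394118,  0.        ,  0.        ,  0.        ,  0.        ]), 'rvec': array([ 2.17713697, -2.14825787,  0.12034929]), 'tvec': array([  6.94333245, 581.73925328, 969.2926494 ])}
{'fx': 459.64760895475285, 'fy': 459.64760895475285, 'cx': 325.07562389703463, 'cy': 243.7425132871199, 'dist_coeffs': array([-0.11625311,  0.        ,  0.        ,  0.        ,  0.        ]), 'rvec': array([ 2.07193195, -0.51234849,  0.27169617]), 'tvec': array([-545.07581232,  212.54967373, 1012.48772191])}
{'time_s': 0.1, 'joints': array([ 9.65552459e-01,  3.13390068e-01,  1.49836468e+00,  2.18708550e-05,
        1.33099642e+00, -2.23386466e-01]), 'dq': array([-0.00021878, -0.00185729, -0.0033912 ,  0.00063697, -0.00070746,
       -0.00039584]), 'tau': array([ 3.55579759e-03, -4.12895072e+01, -2.60142034e+01, -1.63087075e-04,
        3.00764012e-03,  1.15894724e-05]), 'eef_pos': array([195.50969901, 487.00081303, 238.79298794]), 'ee_rot': array([-2.42909954e-04,  1.89773326e-01,  9.81827759e-01, -5.25971842e-04]), 'force': array([ 0.60532441,  0.0737351 , -0.1480841 ]), 'wrist_torque': array([0.03679601, 0.02830509, 0.06620642]), 'grip_force': 0.0, 'grip_width': 1.0000544422338364}
```

View pics/top0.png

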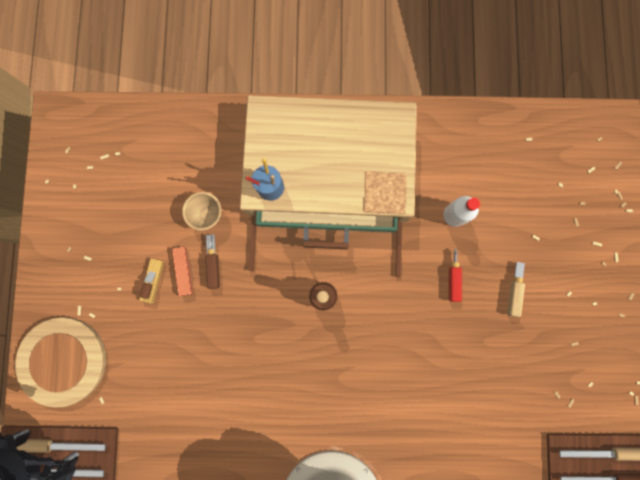

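View pics/side0.png

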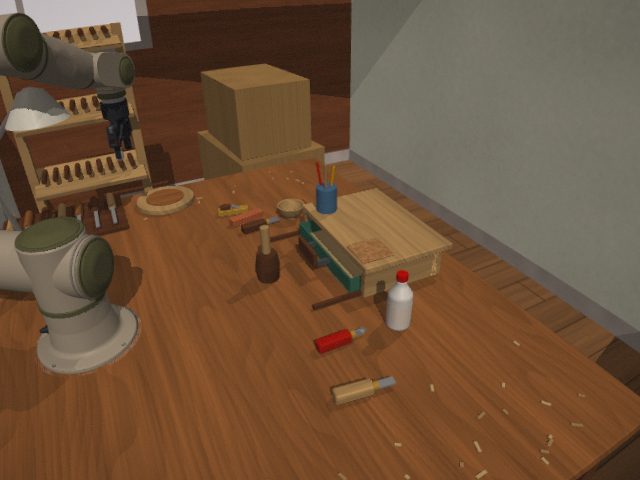

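The top view shows the plane (153,281), stone (182,271), gouge (211,262), knife (456,276), chisel (517,290), mallet (323,296), handle bar (326,243), pad (386,192) and jar (267,182). In the side view all five tools lie flat and the mallet stands at (267,265).

```bash
cat > h.py <<'E'
from rig import *
import cv2, numpy as np
def ray(c,pts,z):
    K=np.array([[c["fx"],0,c["cx"]],[0,c["fy"],c["cy"]],[0,0,1]])
    n=cv2.undistortPoints(np.array(pts,float).reshape(-1,1,2),K,c["dist_coeffs"]).reshape(-1,2)
    R=cv2.Rodrigues(c["rvec"])[0]; o=-R.T@c["tvec"]
    d=np.c_[n,np.ones(len(n))]@R
    return (o+d*((z-o[2])/d[:,2])[:,None])[:,:2]
def blob(c,lo,hi,box,z,name):
    x0,y0,x1,y1=box
    hsv=cv2.cvtColor(c["image"],cv2.COLOR_RGB2HSV); m=cv2.inRange(hsv,np.array(lo),np.array(hi))
    k=np.zeros_like(m); k[y0:y1,x0:x1]=m[y0:y1,x0:x1]
    cs=cv2.findContours(k,cv2.RETR_EXTERNAL,cv2.CHAIN_APPROX_NONE)[0]
    if not cs: print(name,"none"); return
    q=max(cs,key=cv2.contourArea).reshape(-1,2)
    w=ray(c,q,z).astype(np.float32)
    (cx,cy),(a,b),t=cv2.minAreaRect(w)
    bx=cv2.boxPoints(((cx,cy),(a,b),t)); e=[bx[1]-bx[0],bx[2]-bx[1]]; e=max(e,key=np.linalg.norm)
    ang=np.degrees(np.arctan2(e[1],e[0])); ang=(ang+90)%180-90
    print(name,"ctr",round(cx,1),round(cy,1),"size",round(max(a,b),1),round(min(a,b),1),"ang",round(ang,1),"px",q.min(0),q.max(0))
E
python3 - <<'E'
from h import *
c=capture("top"); h=cv2.cvtColor(c["image"],cv2.COLOR_RGB2HSV)
P=dict(plane=(155,270),wedge=(146,292),stone=(182,271),gouge=(212,275),knife=(456,285),chisel=(517,305),head=(314,303),hand=(323,296),bar=(326,244),bench=(360,330),pad=(386,192),board=(330,150),tray=(257,222),runner=(400,250),floor=(330,220))
for k,(u,v) in P.items(): print(k,h[v,u], end=' ; ')
cr=cv2.resize(c["image"][160:320,120:320],None,fx=4,fy=3.75,interpolation=cv2.INTER_CUBIC)
cr=cv2.resize(c["image"][170:320,120:320],(800,600),interpolation=cv2.INTER_CUBIC); cv2.imwrite("pics/c1.png",cr[:,:,::-1])
cr=cv2.resize(c["image"][170:320,330:530],(800,600),interpolation=cv2.INTER_CUBIC); cv2.imwrite("pics/c2.png",cr[:,:,::-1])
E
```

```text
plane [ 20 141 234] ; wedge [ 11 140 131] ; stone [  9 147 233] ; gouge [ 11 141 128] ; knife [  2 190 225] ; chisel [ 19 104 233] ; head [ 11 141 112] ; hand [ 19 103 231] ; bar [ 11 138 131] ; bench [ 12 144 184] ; pad [ 15 121 221] ; board [ 19 100 237] ; tray [ 68  70 121] ; runner [ 11 140 140] ; floor [ 19  89 223] ;
```

View pics/c1.png

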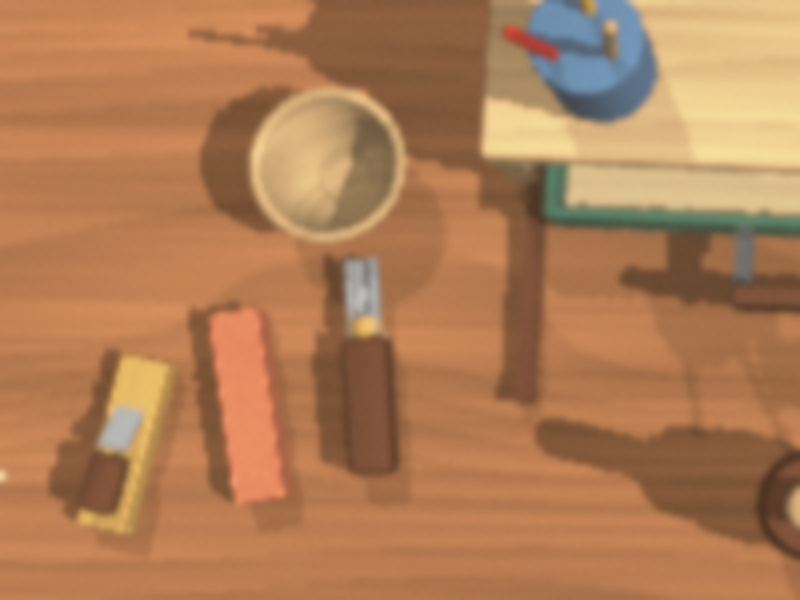

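View pics/c2.png

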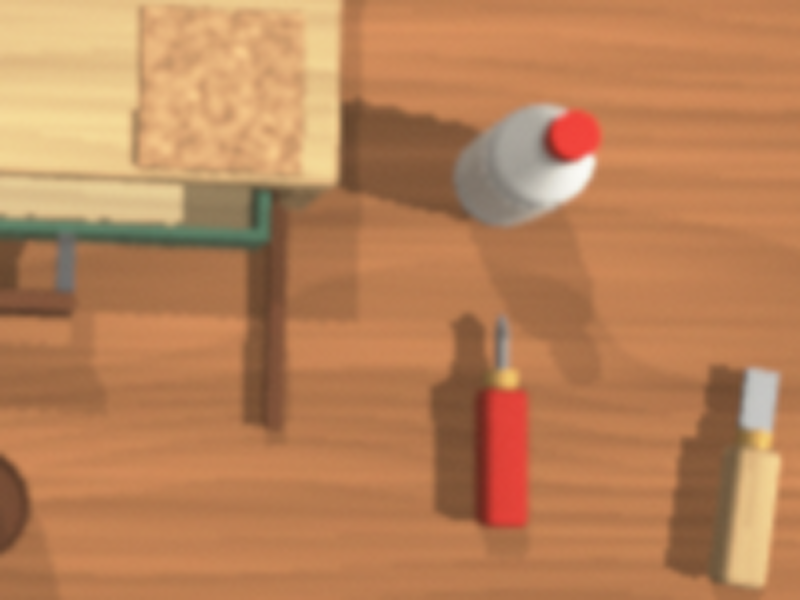

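The crops show the gouge, stone and plane left of the runner, the knife and chisel to the right, and the pad and bar clearly enough to pick corners. Now I'll convert those corners to world points.

Run:
```python
from h import *
c=capture("top")
A=lambda *p:[(120+(x-1.5)/4,170+(y-1.5)/4) for x,y in p]
B=lambda *p:[(330+(x-1.5)/4,170+(y-1.5)/4) for x,y in p]
def s(n,p,z):
    w=ray(c,p,z); d=w[0]-w[1]
    print(n,"ctr",w.mean(0).round(1),"len",np.linalg.norm(d).round(1),"ang",np.degrees(np.arctan2(d[1],d[0])).round(1), w.round(0).tolist())
s("gouge",A((366,338),(373,472)),26)
s("stone",A((236,308),(260,500)),22)
s("plane",A((147,360),(105,526)),18)
s("knife",B((502,390),(503,526)),26)
s("chisel",B((758,451),(744,586)),26)
s("boardfront",A((484,156))+B((340,186)),88)
s("pad",B((138,5),(303,10),(300,175),(135,165)),92)
s("jarbase?",[(267,182)],125)
for n,lo,hi,box,z in [("hand",(15,60,170),(25,125,255),(310,283,336,309),153),("head",(5,100,60),(16,170,145),(305,280,340,315),78),("bar",(5,100,60),(16,170,145),(295,239,360,250),70),("tray",(55,50,60),(85,255,255),(240,200,420,240),45)]:
    blob(c,lo,hi,box,z,n)
blob(c,(0,170,150),(5,255,255),(440,262,470,310),26,"knife")
blob(c,(5,120,190),(10,200,255),(165,240,195,300),22,"stone")
s("runners",[(250,269),(399.5,276)],12)
s=capture("side");
```

```text
gouge ctr [510.  278.8] len 76.6 ang 5.4 [[548.0, 282.0], [472.0, 275.0]]
stone ctr [509.9 349.7] len 111.4 ang 10.0 [[565.0, 359.0], [455.0, 340.0]]
plane ctr [486.6 420.2] len 97.1 ang -11.1 [[534.0, 411.0], [439.0, 430.0]]
knife ctr [ 487.3 -275.7] len 77.0 ang -0.6 [[526.0, -276.0], [449.0, -275.0]]
chisel ctr [ 454.9 -416.4] len 76.8 ang -7.9 [[493.0, -422.0], [417.0, -411.0]]
boardfront ctr [637.5  16.7] len 378.3 ang 88.3 [[643.0, 206.0], [632.0, -172.0]]
pad ctr [ 684.  -106.3] len 90.2 ang 89.0 [[730.0, -62.0], [728.0, -152.0], [637.0, -150.0], [641.0, -61.0]]Traceback (most recent call last):
  File "<stdin>", line 15, in <module>
  File "<stdin>", line 6, in s
IndexError: index 1 is out of bounds for axis 0 with size 1
```

Run:
```python
from h import *
c=capture("top")
print("jar",ray(c,[(267,182)],125), "runners",ray(c,[(250,269),(399.5,276)],12))
for n,lo,hi,box,z in [("hand",(15,60,170),(25,125,255),(310,283,336,309),153),("head",(5,100,60),(16,170,145),(305,280,340,315),78),("bar",(5,100,60),(16,170,145),(295,239,360,250),70),("tray",(55,50,60),(85,255,255),(240,200,420,240),45)]:
    blob(c,lo,hi,box,z,n)
print("trayfront",ray(c,[(256,226),(395.5,230)],45))
```

```text
jar [[693.9627924  144.69485443]] runners [[ 515.94268721  194.5842566 ]
 [ 504.41435101 -151.16139645]]
hand ctr 457.1 23.1 size 21.6 19.8 ang 0.8 px [318 291] [328 302]
head ctr 459.3 28.4 size 68.9 64.0 ang -89.2 px [305 280] [337 310]
bar ctr 570.2 29.1 size 116.4 22.1 ang -89.2 px [295 239] [348 249]
tray ctr 624.7 19.9 size 317.4 29.3 ang 88.2 px [256 212] [396 230]
trayfront [[ 611.80629207  178.32152901]
 [ 606.86469334 -137.29542112]]
```

```bash
python3 -m handwheel '[[[26,-46,0,0,0,4,1],[26,-46,0,0,0,4,1],[26,-46,0,0,0,4,1],[26,-46,0,0,0,4,1],[26,-46,0,0,0,4,1],[26,-46,0,0,0,2,1],[26,-46,0,0,0,0,1],[26,-46,0,0,0,0,1]]]' 60
python3 -m handwheel '[[[26,-46,0,0,0,0,1],[26,-46,0,0,0,0,1],[0,-4,0,0,0,0,1],[0,0,0,0,0,0,1]]]'
python3 - <<'E'
from h import *
c=capture("side"); cv2.imwrite("pics/s1.png",c["image"][:,:,::-1])
s=sense(); print(s["eef_pos"],s["ee_rot"],s["joints"])
E
```

```text
time_s: 1.25
eef_pos: [404.2, 117.5, 239.4]
ee_rot: [0.0, -0.001, 1.0, 0.0]
force: [-0.1, 0.6, 0.4]
grip_width: 1.002
grip_force: 0.0
time_s: 1.75
eef_pos: [455.3, 23.4, 239.2]
ee_rot: [-0.0, -0.001, 1.0, 0.0]
force: [0.4, 0.3, -0.5]
grip_width: 0.998
grip_force: 0.0
[455.18514738  23.93356075 239.28605773] [-1.30159360e-04 -1.36457806e-03  9.99999050e-01  1.42062585e-04] [-2.05595291e-01  1.59767001e-01  1.69289339e+00  2.33774958e-04
  1.28924541e+00 -1.77918576e+00]
```

View pics/s1.png

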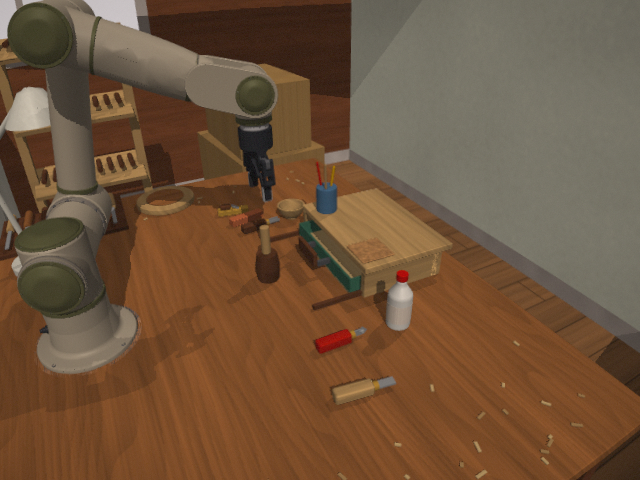

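The gripper hangs straight above the mallet (handle top at 265,230). Next I descend and grasp.

```bash
python3 -m handwheel '[[[2,0,-40,0,0,0,1],[0,0,-40,0,0,0,1],[0,0,-34,0,0,0,1],[0,0,0,0,0,0,0],[0,0,0,0,0,0,-1],[0,0,0,0,0,0,-1],[0,0,0,0,0,0,-1],[0,0,0,0,0,0,-1]]]' 60
python3 -m handwheel '[[[0,0,0,0,0,0,-1],[0,0,0,0,0,0,-1],[0,0,15,0,0,0,-1],[0,0,40,0,0,0,-1],[0,0,40,0,0,0,-1],[0,0,40,0,0,0,-1]]]'
python3 - <<'E'
from h import *
c=capture("side"); 
cv2.imwrite("pics/s2.png",c["image"][100:340,160:480,::-1])
E
```

```text
time_s: 2.8
eef_pos: [458.3, 23.5, 126.7]
ee_rot: [0.001, -0.001, 1.0, 0.0]
force: [-0.7, 2.9, 6.6]
grip_width: 0.266
grip_force: 58.8
time_s: 3.55
eef_pos: [457.2, 23.3, 261.7]
ee_rot: [-0.0, -0.001, 1.0, 0.0]
force: [1.2, -1.0, -3.8]
grip_width: 0.263
grip_force: 59.4
```

View pics/s2.png

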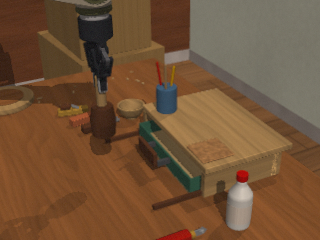

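Mallet held upright. I'll carry it over the pad and check before lowering.

```bash
python3 -m handwheel '[[[20,-11,0,0,0,0,-1],[38,-22,0,0,0,0,-1],[38,-22,0,0,0,0,-1],[38,-22,0,0,0,0,-1],[38,-22,0,0,0,0,-1],[38,-22,0,0,0,0,-1],[17,-8,0,0,0,0,-1],[0,0,0,0,0,0,-1]]]'
python3 -m handwheel '[[[0,0,-15,0,0,0,-1],[0,0,-12,0,0,0,-1],[0,0,-6,0,0,0,-1],[0,0,0,0,0,0,-1]]]'
python3 - <<'E'
from h import *
c=capture("side"); 
cv2.imwrite("pics/s3.png",cv2.resize(c["image"][130:310,260:500,::-1],(720,540)))
E
```

```text
time_s: 4.6
eef_pos: [684.9, -106.3, 258.4]
ee_rot: [-0.001, -0.001, 1.0, 0.0]
force: [-0.3, 0.2, -4.2]
grip_width: 0.269
grip_force: 59.6
time_s: 5.1
eef_pos: [684.3, -105.6, 226.9]
ee_rot: [-0.0, -0.001, 1.0, 0.0]
force: [-0.1, -0.9, -4.0]
grip_width: 0.261
grip_force: 59.6
```

View pics/s3.png

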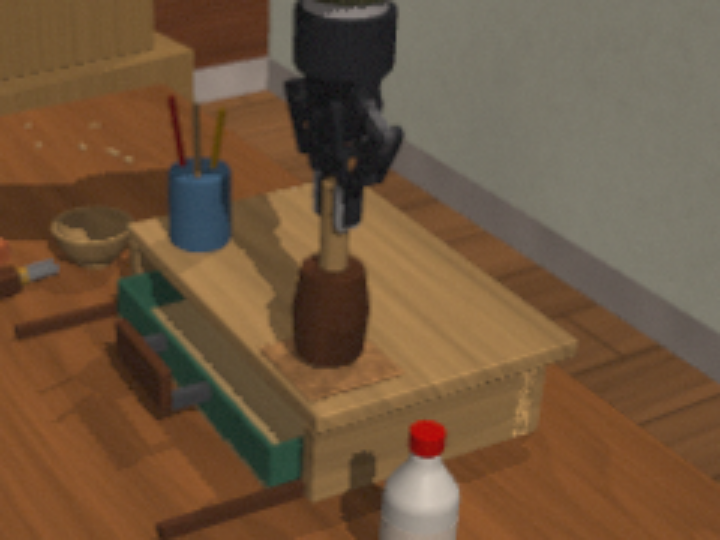

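```bash
python3 -m handwheel '[[[0,0,-5,0,0,0,-1],[0,0,-3,0,0,0,-1],[0,0,0,0,0,0,-1]]]'
python3 -m handwheel '[[[0,0,0,0,0,0,-0.3],[0,0,0,0,0,0,0.3],[0,0,0,0,0,0,1],[0,0,0,0,0,0,1],[0,0,20,0,0,0,1],[0,0,50,0,0,0,1],[0,0,50,0,0,0,1],[-30,0,0,0,0,-10.2,1]]]'
python3 -m handwheel '[[[-20,30,0,0,0,-10.2,1],[-20,30,0,0,0,-10.2,0.5],[-20,30,0,0,0,-10.2,0],[-20,30,0,0,0,-10.2,0],[-8,8,0,0,0,-10.2,0],[0,0,0,0,0,-10.2,0],[0,0,0,0,0,-10.2,0],[0,0,0,0,0,-10.2,0]]]'
python3 - <<'E'
from h import *
c=capture("top"); im=c["image"]
cv2.imwrite("pics/t3.png",cv2.resize(im[150:270,235:435,::-1],(800,480)))
print(ray(c,[(304,241.5),(348,244.5),(304,246),(348,248)],70).round(1), sense()["joints"])
E
```

```text
time_s: 5.52
eef_pos: [684.6, -105.8, 219.1]
ee_rot: [-0.0, -0.001, 1.0, 0.0]
force: [-0.2, -0.5, -3.9]
grip_width: 0.263
grip_force: 59.7
time_s: 6.52
eef_pos: [656.8, -106.5, 344.5]
ee_rot: [0.006, 0.09, 0.996, -0.002]
force: [0.0, -0.6, -2.2]
grip_width: 1.002
grip_force: 0.0
time_s: 7.52
eef_pos: [566.6, 22.2, 339.5]
ee_rot: [0.0, 0.719, 0.695, 0.0]
force: [-0.2, 0.6, -0.6]
grip_width: 0.496
grip_force: 0.0
[[575.2  67.5]
 [569.9 -29.1]
 [565.3  67.4]
 [562.1 -29.2]] [-1.67384135e-01  3.63963974e-01  1.17082614e+00 -9.93791886e-06
  1.60643044e+00 -1.25266802e-01]
```

View pics/t3.png

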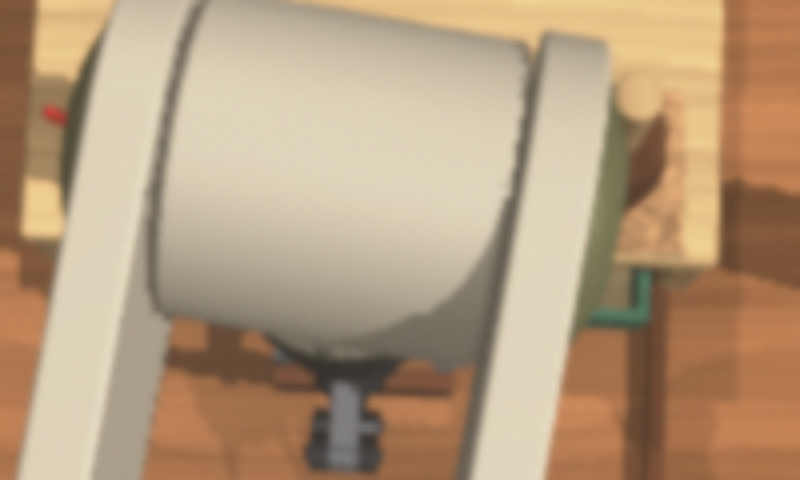

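The mallet stands on the pad (handle top at about (395,174)) and the gripper is above the bar, half open with its closing line across it. Next I descend, grip and pull.

```bash
python3 -m handwheel '[[[1,-3,-50,0,0,0,0],[0,0,-50,0,0,0,0],[0,0,-50,0,0,0,0],[0,0,-50,0,0,0,0],[0,0,-40,0,0,0,0],[0,0,-30,0,0,0,0],[0,0,-21,0,0,0,0],[0,0,0,0,0,0,0]]]' 50
python3 -m handwheel '[[[0,0,0,0,0,0,-0.5],[0,0,0,0,0,0,-1],[0,0,0,0,0,0,-1],[0,0,0,0,0,0,-1],[0,0,0,0,0,0,-1]]]'
```

```text
time_s: 8.57
eef_pos: [567.0, 19.3, 47.3]
ee_rot: [-0.001, 0.717, 0.697, -0.001]
force: [0.7, -0.3, 0.3]
grip_width: 0.5
grip_force: 0.0
time_s: 9.2
eef_pos: [568.4, 19.1, 49.7]
ee_rot: [0.001, 0.717, 0.697, 0.001]
force: [-0.5, -0.1, 7.4]
grip_width: 0.128
grip_force: 50.9
```

```bash
python3 -m handwheel '[[[-10,0.3,0,0,0,0,-1],[-20,0.6,0,0,0,0,-1],[-24,0.7,0,0,0,0,-1],[-24,0.7,0,0,0,0,-1],[-24,0.7,0,0,0,0,-1],[-24,0.7,0,0,0,0,-1],[-24,0.7,0,0,0,0,-1],[-10,0.3,0,0,0,0,-1]]]'
python3 -m handwheel '[[[0,0,0,0,0,0,-1],[0,0,0,0,0,0,-0.6],[0,0,0,0,0,0,-0.2],[0,0,0,0,0,0,-0.1],[0,0,0,0,0,0,-0.1],[0,0,40,0,0,0,0],[0,0,50,0,0,0,0],[0,0,50,0,0,0,0]]]'
python3 -m handwheel '[[[0,0,50,0,0,10.2,0],[-30,40,40,0,0,10.2,1],[-40,40,0,0,0,10.2,1],[-40,40,0,0,0,10.2,1],[-10,40,0,0,0,10.2,1],[0,40,0,0,0,10.2,1],[0,0,0,0,0,10.2,1],[0,0,0,0,0,10.2,1]]]'
python3 - <<'E'
from h import *
c=capture("top"); im=c["image"]
cv2.imwrite("pics/t4.png",im[130:370,120:540,::-1])
E
```

```text
time_s: 10.2
eef_pos: [408.0, 23.7, 49.4]
ee_rot: [0.002, 0.717, 0.697, 0.001]
force: [4.9, -0.2, 4.7]
grip_width: 0.13
grip_force: 50.7
time_s: 11.2
eef_pos: [407.3, 24.0, 189.8]
ee_rot: [-0.0, 0.717, 0.697, -0.0]
force: [0.9, -1.1, -1.4]
grip_width: 0.499
grip_force: 0.0
time_s: 12.2
eef_pos: [288.0, 223.3, 277.1]
ee_rot: [-0.0, 0.084, 0.996, -0.0]
force: [-0.2, -0.1, -0.3]
grip_width: 0.999
grip_force: 0.0
```

View pics/t4.png

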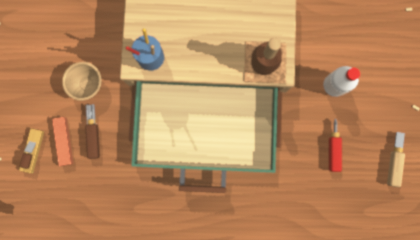

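The tray is out about 88 mm in front of the mouth (origin ≈ (550,20)) and the mallet stands on the pad at about (387,186). First the gouge.

```bash
python3 -m handwheel '[[[44,11,0,0,0,5,0.4],[44,11,0,0,0,5,0.4],[44,11,0,0,0,5,0.4],[44,11,0,0,0,0,0.4],[44,11,-20,0,0,0,0.4],[2,1,-50,0,0,0,0.4],[0,0,-50,0,0,0,0.4],[0,0,-50,0,0,0,0.4]]]'
python3 -m handwheel '[[[0,0,-50,0,0,0,0.4],[0,0,-27,0,0,0,0.4],[0,0,-18,0,0,0,0.4],[0,0,0,0,0,0,0.4],[0,0,0,0,0,0,-1],[0,0,0,0,0,0,-1],[0,0,0,0,0,0,-1],[0,0,0,0,0,0,-1]]]'
```

```text
time_s: 13.25
eef_pos: [510.2, 278.7, 105.6]
ee_rot: [-0.0, -0.041, 0.999, -0.0]
force: [0.8, 1.1, -1.5]
grip_width: 0.704
grip_force: 0.0
time_s: 14.25
eef_pos: [511.1, 279.2, 13.8]
ee_rot: [0.001, -0.043, 0.999, 0.0]
force: [-1.2, 0.1, 6.5]
grip_width: 0.295
grip_force: 50.7
```

```bash
python3 -m handwheel '[[[0,0,30,0,0,0,-1],[0,0,50,0,0,0,-1],[4,-30,20,0,0,-3,-1],[6,-45,0,0,0,-4,-1],[6,-45,0,0,0,0,-1],[6,-32,0,0,0,0,-1],[0,0,-40,0,0,0,-1],[0,0,-30,0,0,0,-1]]]'
python3 -m handwheel '[[[0,0,-20,0,0,0,-1],[0,0,0,0,0,0,-1],[0,0,0,0,0,0,-0.2],[0,0,0,0,0,0,-0.1],[0,0,0,0,0,0,-0.1],[0,0,50,0,0,0,-0.1],[0,0,50,0,0,0,0],[0,20,50,0,0,5,0.4]]]'
python3 - <<'E'
from h import *
c=capture("top"); im=c["image"]
blob(c,(5,120,190),(10,200,255),(150,200,230,330),22,"stone")
blob(c,(17,125,150),(24,255,255),(130,240,170,330),18,"plane")
blob(c,(0,170,150),(5,255,255),(430,252,500,330),26,"knife")
blob(c,(5,100,60),(13,180,145),(262,225,285,295),30,"gouge")
cv2.imwrite("pics/t5.png",im[130:370,120:540,::-1])
E
```

```text
time_s: 15.25
eef_pos: [532.2, 126.4, 41.5]
ee_rot: [0.0, 0.019, 1.0, 0.0]
force: [0.3, 0.5, -0.9]
grip_width: 0.295
grip_force: 49.8
time_s: 16.25
eef_pos: [532.3, 146.4, 174.4]
ee_rot: [0.0, -0.026, 1.0, -0.0]
force: [-0.4, 0.0, -0.2]
grip_width: 0.693
grip_force: 0.0
stone ctr 537.3 366.4 size 48.5 9.3 ang 3.0 px [173 248] [177 269]
plane ctr 486.3 420.1 size 99.2 33.7 ang -11.8 px [139 259] [163 302]
knife ctr 487.4 -278.6 size 77.0 20.6 ang -1.0 px [452 267] [461 301]
gouge ctr 516.1 119.3 size 41.1 8.2 ang -2.2 px [280 260] [284 278]
```

View pics/t5.png

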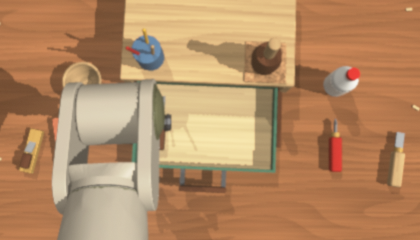

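The arm hides part of the stone, but its visible left edge matches the first view; plane, knife and chisel are unmoved. Next, the stone.

```bash
python3 -m handwheel '[[[-6,54,0,0,0,4,0.4],[-6,50,0,0,0,3,0.4],[-6,50,0,0,0,0,0.4],[-4,50,-20,0,0,0,0.4],[0,0,-50,0,0,0,0.4],[0,0,-50,0,0,0,0.4],[0,0,-30,0,0,0,0.4],[0,0,-14,0,0,0,0.4]]]'
python3 -m handwheel '[[[0,0,0,0,0,0,0.2],[0,0,0,0,0,0,-1],[0,0,0,0,0,0,-1],[0,0,0,0,0,0,-1],[0,0,0,0,0,0,-1]]]'
```

```text
time_s: 17.3
eef_pos: [509.7, 350.7, 6.8]
ee_rot: [-0.001, -0.086, 0.996, -0.0]
force: [0.1, -0.3, 1.1]
grip_width: 0.702
grip_force: 0.0
time_s: 17.92
eef_pos: [511.2, 351.4, 10.1]
ee_rot: [0.001, -0.087, 0.996, 0.001]
force: [-0.6, 0.0, 6.8]
grip_width: 0.317
grip_force: 51.2
```

```bash
python3 -m handwheel '[[[0,0,30,0,0,0,-1],[0,0,50,0,0,0,-1],[6,-40,20,0,0,-4,-1],[6,-50,0,0,0,-4,-1],[6,-50,0,0,0,-4,-1],[6,-50,0,0,0,0,-1],[6,-50,0,0,0,0,-1],[6,-38,0,0,0,0,-1]]]'
python3 -m handwheel '[[[0,0,-40,0,0,0,-1],[0,0,-30,0,0,0,-1],[0,0,-18,0,0,0,-1],[0,0,0,0,0,0,-1],[0,0,0,0,0,0,-0.2],[0,0,0,0,0,0,-0.1],[0,0,0,0,0,0,-0.1],[0,0,50,0,0,0,-0.1]]]'
python3 -m handwheel '[[[0,0,50,0,0,0,0],[-10,50,30,0,0,-4,0.4],[-10,60,0,0,0,-4,0.4],[-10,60,0,0,0,-3,0.4],[-10,60,0,0,0,0,0.4],[-10,60,0,0,0,0,0.4],[-10,57,-20,0,0,0,0.4]]]'
```

```text
time_s: 18.92
eef_pos: [546.4, 71.0, 108.9]
ee_rot: [0.0, 0.019, 1.0, -0.0]
force: [0.7, 0.9, -0.8]
grip_width: 0.318
grip_force: 50.2
time_s: 19.92
eef_pos: [544.6, 73.0, 68.6]
ee_rot: [-0.003, 0.018, 1.0, 0.0]
force: [0.6, -0.9, 0.3]
grip_width: 0.45
grip_force: 0.0
time_s: 20.8
eef_pos: [486.4, 422.4, 132.0]
ee_rot: [0.002, 0.114, 0.994, 0.001]
force: [0.3, -0.5, 0.2]
grip_width: 0.699
grip_force: 0.0
```

```bash
python3 -m handwheel '[[[1,-2,-50,0,0,1,0.4],[0,0,-50,0,0,0,0.4],[0,0,-16,0,0,0,0.4],[0,0,-7,0,0,0,0.4],[0,0,0,0,0,0,0.2],[0,0,0,0,0,0,-1],[0,0,0,0,0,0,-1],[0,0,0,0,0,0,-1]]]'
python3 -m handwheel '[[[0,0,0,0,0,0,-1],[0,0,0,0,0,0,-1],[0,0,30,0,0,0,-1],[0,0,50,0,0,0,-1],[0,0,30,0,0,0,-1]]]'
```

```text
time_s: 21.8
eef_pos: [488.3, 418.7, 9.4]
ee_rot: [0.001, 0.105, 0.994, 0.001]
force: [-0.3, 0.1, 7.0]
grip_width: 0.316
grip_force: 50.5
time_s: 22.42
eef_pos: [487.8, 418.2, 120.3]
ee_rot: [0.001, 0.105, 0.994, 0.001]
force: [-0.5, -0.3, -1.5]
grip_width: 0.315
grip_force: 49.9
```

```bash
python3 -m handwheel '[[[8,-40,0,0,0,4,-1],[8,-52,0,0,0,4,-1],[8,-52,0,0,0,2,-1],[8,-52,0,0,0,0,-1],[8,-52,0,0,0,0,-1],[8,-52,0,0,0,0,-1],[8,-52,0,0,0,0,-1],[4,-47,0,0,0,0,-1]]]'
python3 -m handwheel '[[[0,0,0,0,0,0,-1],[0,0,-50,0,0,0,-1],[0,0,-35,0,0,0,-1],[0,0,-17,0,0,0,-1],[0,0,0,0,0,0,-1],[0,0,0,0,0,0,-0.2],[0,0,0,0,0,0,-0.1],[0,0,0,0,0,0,-0.1]]]'
python3 -m handwheel '[[[0,0,50,0,0,0,-0.1],[0,0,50,0,0,0,0],[-8,-42,30,0,0,1,0.6],[-10,-50,0,0,0,1,0.6],[-10,-50,0,0,0,0,0.6],[-10,-50,0,0,0,0,0.6],[-10,-50,0,0,0,0,0.6],[-10,-50,0,0,0,0,0.6]]]'
python3 - <<'E'
from h import *
c=capture("top"); im=c["image"]; s=sense(); print(s["joints"])
cv2.imwrite("pics/t6.png",cv2.resize(im[150:350,180:560,::-1],(760,400)))
E
```

```text
time_s: 23.42
eef_pos: [547.4, 17.0, 117.8]
ee_rot: [0.0, 0.018, 1.0, -0.0]
force: [0.2, 0.4, -2.3]
grip_width: 0.316
grip_force: 49.9
time_s: 24.42
eef_pos: [547.5, 19.0, 15.7]
ee_rot: [0.0, 0.018, 1.0, -0.0]
force: [0.3, -0.9, -0.2]
grip_width: 0.451
grip_force: 0.0
time_s: 25.42
eef_pos: [488.8, -274.7, 145.6]
ee_rot: [0.0, 0.001, 1.0, -0.0]
force: [1.1, 0.4, -0.1]
grip_width: 0.8
grip_force: 0.0
[-7.28943810e-01  4.80012099e-01  1.51092265e+00 -2.00691947e-03
  1.14840362e+00 -2.29375072e+00]
```

View pics/t6.png

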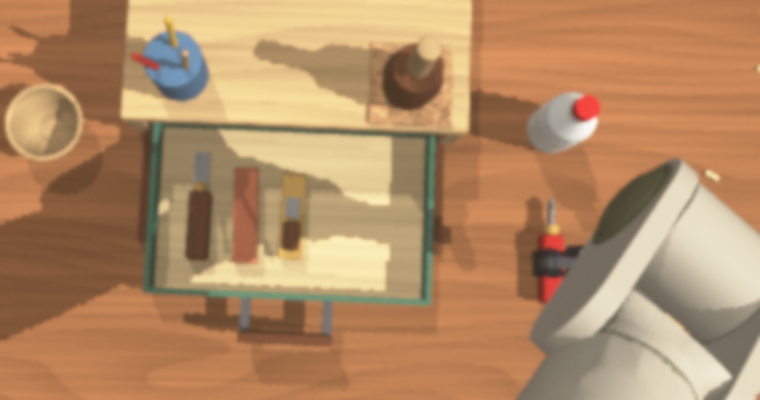

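Gouge, stone and plane lie neatly in the tray, and the knife sits unmoved under the gripper at around (455,280).

```bash
python3 -m handwheel '[[[-1,-1,-50,0,0,0,0.4],[0,0,-50,0,0,0,0.4],[0,0,-22,0,0,0,0.4],[0,0,-12,0,0,0,0.4],[0,0,0,0,0,0,0.2],[0,0,0,0,0,0,-1],[0,0,0,0,0,0,-1],[0,0,0,0,0,0,-1]]]'
python3 -m handwheel '[[[0,0,0,0,0,0,-1],[0,0,0,0,0,0,-1],[0,0,30,0,0,0,-1],[0,0,50,0,0,0,-1],[0,0,25,0,0,0,-1]]]'
```

```text
time_s: 26.48
eef_pos: [489.0, -274.7, 12.7]
ee_rot: [0.001, 0.001, 1.0, -0.001]
force: [0.3, -0.6, 7.1]
grip_width: 0.294
grip_force: 50.8
time_s: 27.1
eef_pos: [488.9, -274.5, 119.3]
ee_rot: [0.001, 0.001, 1.0, -0.001]
force: [0.1, -0.4, -1.3]
grip_width: 0.29
grip_force: 49.8
```

```bash
python3 -m handwheel '[[[5,30,0,0,0,-1,-1],[8,50,0,0,0,-1,-1],[8,50,0,0,0,0,-1],[8,50,0,0,0,0,-1],[10,60,0,0,0,0,-1],[0,0,0,0,0,0,-1],[0,0,-50,0,0,0,-1],[0,0,-30,0,0,0,-1]]]'
python3 -m handwheel '[[[0,0,-18,0,0,0,-1],[0,0,0,0,0,0,-1],[0,0,0,0,0,0,-0.2],[0,0,0,0,0,0,-0.1],[0,0,0,0,0,0,-0.1],[0,0,50,0,0,0,-0.1],[0,0,50,0,0,0,0],[-8,-42,30,0,0,-2,0.6]]]'
python3 -m handwheel '[[[-11,-55,0,0,0,-2,0.6],[-11,-55,0,0,0,-2,0.6],[-11,-55,0,0,0,0,0.6],[-11,-55,0,0,0,0,0.6],[-11,-55,0,0,0,0,0.6],[-11,-55,0,0,0,0,0.6],[0,0,0,0,0,0,0.6]]]'
python3 - <<'E'
from h import *
c=capture("top"); im=c["image"]; s=sense(); print(s["joints"])
blob(c,(15,85,190),(24,140,255),(500,240,540,330),26,"chisel")
c=capture("side"); im=c["image"]
cv2.imwrite("pics/s7.png",im[150:440,200:500,::-1])
E
```

```text
time_s: 28.1
eef_pos: [526.7, -34.4, 34.9]
ee_rot: [-0.001, 0.018, 1.0, 0.0]
force: [-0.7, -0.8, -0.1]
grip_width: 0.295
grip_force: 49.8
time_s: 29.1
eef_pos: [520.0, -75.2, 150.9]
ee_rot: [0.002, 0.034, 0.999, -0.0]
force: [-0.0, -1.2, -0.7]
grip_width: 0.695
grip_force: 0.0
time_s: 29.98
eef_pos: [451.9, -409.2, 147.9]
ee_rot: [-0.0, 0.072, 0.997, -0.0]
force: [-0.1, 1.0, 0.1]
grip_width: 0.797
grip_force: 0.0
[-9.24779937e-01  5.74358359e-01  1.35101496e+00  1.13234218e-04
  1.21682917e+00 -2.35237175e+00]
chisel ctr 460.3 -418.6 size 87.3 22.5 ang -8.4 px [512 278] [524 316]
```

View pics/s7.png

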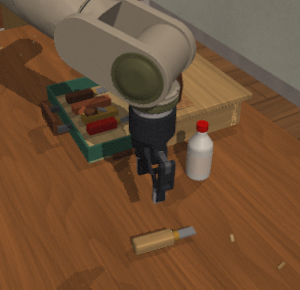

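The knife is in the tray and the chisel is unmoved at (350,390). Now I grasp it.

```bash
python3 -m handwheel '[[[3,-7,-50,0,0,0,0.4],[0,0,-50,0,0,0,0.4],[0,0,-24,0,0,0,0.4],[0,0,-12,0,0,0,0.4],[0,0,0,0,0,0,0.2],[0,0,0,0,0,0,-1],[0,0,0,0,0,0,-1],[0,0,0,0,0,0,-1]]]'
python3 -m handwheel '[[[0,0,0,0,0,0,-1],[0,0,0,0,0,0,-1],[0,0,30,0,0,0,-1],[0,0,50,0,0,0,-1],[0,0,25,0,0,0,-1]]]'
```

```text
time_s: 31.08
eef_pos: [457.0, -413.8, 14.0]
ee_rot: [0.001, 0.07, 0.998, -0.001]
force: [0.4, 0.2, 6.8]
grip_width: 0.294
grip_force: 50.7
time_s: 31.7
eef_pos: [456.8, -413.6, 120.5]
ee_rot: [0.001, 0.07, 0.998, -0.001]
force: [0.2, -0.1, -0.5]
grip_width: 0.292
grip_force: 49.7
```

```bash
python3 -m handwheel '[[[8,35,0,0,0,3,-1],[11,52,0,0,0,3,-1],[11,52,0,0,0,0,-1],[11,52,0,0,0,0,-1],[11,52,0,0,0,0,-1],[11,52,0,0,0,0,-1],[7,32,0,0,0,0,-1],[0,0,-50,0,0,0,-1]]]'
python3 -m handwheel '[[[0,0,-30,0,0,0,-1],[0,0,-17,0,0,0,-1],[0,0,0,0,0,0,-1],[0,0,0,0,0,0,-0.2],[0,0,0,0,0,0,-0.1],[0,0,0,0,0,0,-0.1],[0,0,50,0,0,0,-0.1],[0,0,60,0,0,0,-0.1]]]'
python3 -m handwheel '[[[-40,-30,40,0,0,0,-1],[-50,-40,30,0,0,0,-1],[-50,-40,0,0,0,0,-1],[-50,-40,0,0,0,0,-1],[0,-40,0,0,0,0,-1],[0,-40,0,0,0,0,-1],[0,0,0,0,0,0,-1]]]'
python3 - <<'E'
from h import *
c=capture("top"); im=c["image"]
print(ray(c,[(299.5,317),(346,320)],70))
cv2.imwrite("pics/t8.png",cv2.resize(im[150:350,180:560,::-1],(760,400)))
E
```

```text
time_s: 32.7
eef_pos: [528.8, -84.7, 69.9]
ee_rot: [0.004, 0.017, 1.0, -0.001]
force: [0.7, -0.2, -1.7]
grip_width: 0.291
grip_force: 49.8
time_s: 33.7
eef_pos: [525.8, -85.9, 131.2]
ee_rot: [-0.001, 0.018, 1.0, 0.0]
force: [1.1, -0.3, -0.1]
grip_width: 0.453
grip_force: 0.0
time_s: 34.58
eef_pos: [345.1, -310.6, 195.8]
ee_rot: [0.0, 0.019, 1.0, -0.0]
force: [-0.1, 1.3, -0.2]
grip_width: 0.001
grip_force: 0.0
[[411.3757356   74.06376509]
 [406.34659281 -26.18956364]]
```

View pics/t8.png

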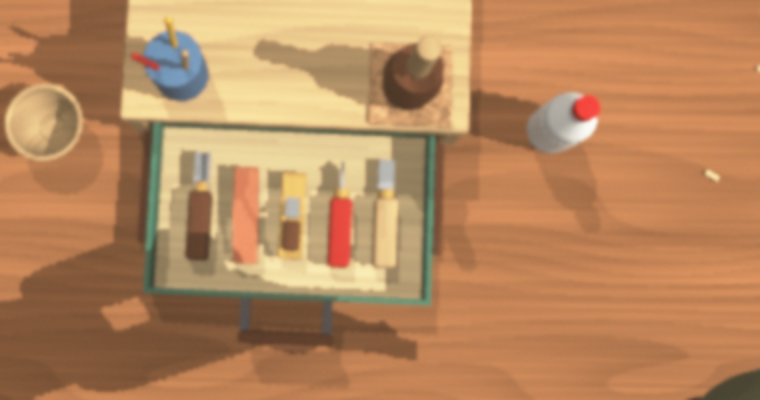

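All five tools lie in the tray and the mallet is on the pad (bar at ~(323,318)). Next I push the bar's front face with shut fingers.

```bash
python3 -m handwheel '[[[0,45,0,0,0,0,-1],[1,58,0,0,0,0,-1],[1,58,0,0,0,0,-1],[1,58,0,0,0,0,-1],[1,58,0,0,0,0,-1],[1,58,0,0,0,0,-1],[0,0,0,0,0,0,-1],[0,0,-40,0,0,0,-1]]]'
python3 -m handwheel '[[[0,0,-50,0,0,0,-1],[0,0,-38,0,0,0,-1],[0,0,-20,0,0,0,-1],[0,0,0,0,0,0,-1]]]'
```

```text
time_s: 35.62
eef_pos: [351.6, 26.6, 157.0]
ee_rot: [0.003, 0.017, 1.0, -0.001]
force: [0.6, -0.4, -0.9]
grip_width: 0.002
grip_force: 0.0
time_s: 36.12
eef_pos: [349.6, 26.1, 47.3]
ee_rot: [-0.001, 0.018, 1.0, 0.0]
force: [-0.0, -0.5, 0.9]
grip_width: 0.0
grip_force: 0.0
```

```bash
python3 -m handwheel '[[[15,-1,0,0,0,0,-1],[15,-0.5,0,0,0,0,-1],[8,-0.2,0,0,0,0,-1],[8,-0.2,0,0,0,0,-1],[14,-0.4,0,0,0,0,-1],[18,-0.5,0,0,0,0,-1],[18,-0.5,0,0,0,0,-1],[18,-0.5,0,0,0,0,-1]]]'
python3 -m handwheel '[[[18,-0.5,0,0,0,0,-1],[18,-0.5,0,0,0,0,-1],[18,-0.5,0,0,0,0,-1],[18,-0.5,0,0,0,0,-1],[14,-0.4,0,0,0,0,-1],[8,-0.2,0,0,0,0,-1],[0,0,0,0,0,0,-1]]]'
```

```text
time_s: 37.12
eef_pos: [463.7, 22.6, 48.0]
ee_rot: [-0.002, 0.018, 1.0, 0.0]
force: [-6.7, -0.1, 4.4]
grip_width: 0.002
grip_force: 3.0
time_s: 38.0
eef_pos: [558.7, 19.8, 48.2]
ee_rot: [0.0, 0.018, 1.0, -0.0]
force: [0.8, -0.6, 0.2]
grip_width: -0.0
grip_force: 0.0
```

```bash
python3 -m handwheel '[[[4,0,0,0,0,0,-1],[4,0,0,0,0,0,-1],[4,-0.3,0,0,0,0,-1],[3,0,0,0,0,0,-1],[0,0,0,0,0,0,-1]]]'
python3 -m handwheel '[[[3,0,0,0,0,0,-1],[2,0,0,0,0,0,-1]]]'
python3 -m handwheel '[[[1,0,0,0,0,0,-1],[1,0,0,0,0,0,-1]]]'
python3 -m handwheel '[[[1,0,0,0,0,0,-1],[1,0,0,0,0,0,-1]]]'
```

```text
time_s: 38.62
eef_pos: [573.0, 19.6, 48.1]
ee_rot: [-0.0, 0.018, 1.0, 0.0]
force: [-4.2, 0.0, 3.4]
grip_width: -0.0
grip_force: 2.4
time_s: 38.88
eef_pos: [577.8, 19.6, 48.0]
ee_rot: [-0.001, 0.018, 1.0, 0.0]
force: [-6.8, 0.0, 5.6]
grip_width: 0.0
grip_force: 3.3
time_s: 39.12
eef_pos: [579.7, 19.6, 48.0]
ee_rot: [-0.001, 0.018, 1.0, 0.0]
force: [-6.9, 0.9, 5.0]
grip_width: 0.003
grip_force: 3.3
time_s: 39.38
eef_pos: [580.9, 19.6, 48.0]
ee_rot: [-0.002, 0.018, 1.0, -0.0]
force: [-15.0, -1.1, 10.7]
grip_width: -0.002
grip_force: 7.2
```

```bash
python3 -m handwheel '[[[1,0,0,0,0,0,-1],[0,0,0,0,0,0,-1]]]'
python3 -m handwheel '[[[-4,0,0,0,0,0,-1],[-20,0,0,0,0,0,-1],[-40,0,0,0,0,0,-1],[-40,0,40,0,0,0,-1],[-40,0,50,0,0,0,-1],[-40,-40,50,0,0,0,-1],[0,-55,50,0,0,0,-1],[0,-55,0,0,0,0,-1]]]'
python3 -m handwheel '[[[0,-55,0,0,0,0,-1],[0,-55,0,0,0,0,-1],[0,-55,0,0,0,0,-1],[0,0,0,0,0,0,-1]]]'
python3 - <<'E'
from h import *
c=capture("top"); im=c["image"]
cv2.imwrite("pics/t9.png",cv2.resize(im[140:290,220:440,::-1],(792,540),interpolation=cv2.INTER_CUBIC))
E
```

```text
time_s: 39.62
eef_pos: [581.2, 19.4, 48.0]
ee_rot: [-0.003, 0.018, 1.0, -0.0]
force: [-16.2, -2.0, 11.2]
grip_width: 0.003
grip_force: 8.3
time_s: 40.62
eef_pos: [408.3, -116.6, 223.5]
ee_rot: [0.004, 0.018, 1.0, -0.002]
force: [0.8, -0.3, -0.8]
grip_width: 0.0
grip_force: 0.0
time_s: 41.12
eef_pos: [407.0, -282.8, 219.8]
ee_rot: [0.0, 0.02, 1.0, -0.0]
force: [-0.3, 1.3, 0.3]
grip_width: 0.0
grip_force: 0.0
```

View pics/t9.png

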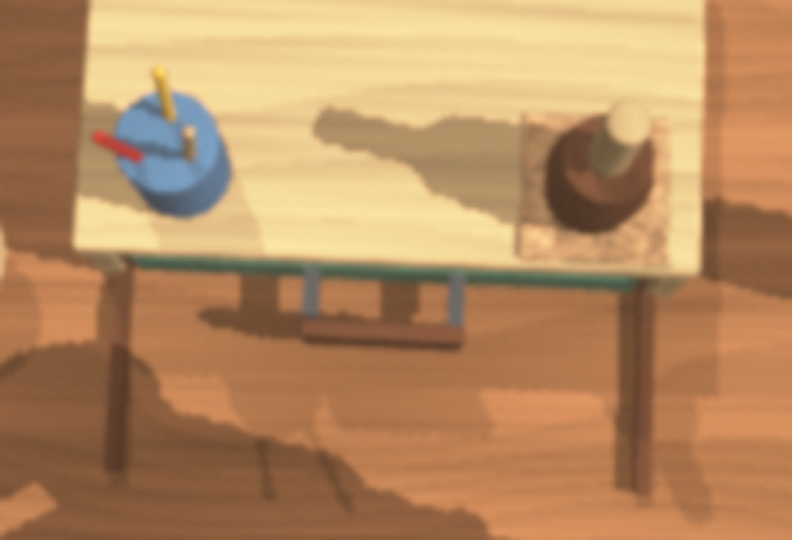

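Run:
```python
from h import *
c=capture("top"); T=lambda *p:[(220+x/3.6-.4,140+y/3.6-.4) for x,y in p]
b=ray(c,T((303,319),(463,326)),70); f=ray(c,T((303,332),(463,342)),70)
e=ray(c,T((76,248),(700,275)),88); g=ray(c,T((130,266),(635,290)),45)
print("bar",b,f,"board",e,"trayfront(bottom of green)",g)
m=e.mean(0); d=e[0]-e[1]; n=np.array([d[1],-d[0]])/np.linalg.norm(d)
print("bar ctr rel mouth",((b.mean(0)+f.mean(0))/2-m)@n,"front",(g.mean(0)-m)@n)
im=c["image"]; cv2.imwrite("pics/t10.png",cv2.resize(im[195:245,240:420,::-1],(792,220),interpolation=cv2.INTER_CUBIC))
```

```text
bar [[604.64403119  68.63744345]
 [601.6219581  -29.32077926]] [[596.61873125  68.47965188]
 [591.75613071 -29.40192007]] board [[ 643.58603203  205.58482758]
 [ 632.06239171 -171.12900221]] trayfront(bottom of green) [[ 640.48883319  179.89842647]
 [ 629.39679828 -138.49401537]]
bar ctr rel mouth -39.2181733689574 front -2.9862775572985845
```

View pics/t10.png

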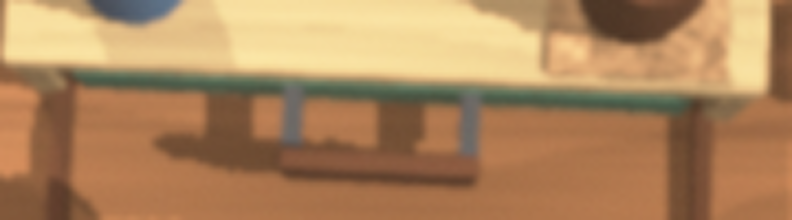

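The bar centre is 39 mm in front of the mouth, so the tray is home. The jar and mallet are in place and the arm is clear.

```bash
python3 -c "
from rig import *
print(finish_job())"
```

```text
the job is handed in; nothing more can be done
None
```

The job is handed in with no verdict shown yet: by my last measurements the mallet stands on the cork pad, all five tools are in the tray, and the tray is fully home (about 103 mm inside the mouth).

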